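# Raise the printing screen with its lever

### The arm

A 6-joint arm with a two-finger parallel gripper is mounted at the origin on the work surface. World frame = base frame: x ahead of the robot, y to its left, z up, the work surface at z = 0. Lengths are in m, angles in rad, forces in N, time in s.
With the tool pointing down it reaches from about 0.35 to 0.975 m from the base axis. Payload 4.9 kg.
Tool frame: the origin (TCP) lies midway between the tips of the shut fingers; the grasp point (between the pads) lies 19 mm behind it; z points along the fingers, y is the direction in which the jaws open and shut (so a half turn about z gives the same grasp; the last joint's range is limited). The gripper opens to 85 mm and grips with 20 to 120 N. Pads are 22 mm wide; open, the fingers measure 114 mm over their backs; the gripper's body (76 mm by 85 mm) begins 54 mm behind the grasp point. The pads swing forward as they close: fully open they stand 13 mm farther back than shut.
Start: joints at [-1.395, 0.053, 1.613, -0, 1.476, -0.119], TCP at [0.182, -0.598, 0.231] pointing down, gripper open.
Joint ranges: [-3.01, 3.01], [-1.01, 2.22], [0.06, 2.58], [-1.02, 4.17], [0.09, 2.62], [-3.14, 3.14]. Speed limits (rad/s): [2.57, 2.57, 3.14, 3.14, 3.14, 3.14].

### API

Orientations are given as a rotation vector (axis times angle).
In Python, from station import ctrl gives the robot as it stands.
- The arm moves only by the tool apply_moves, never from a script. Its argument "rows" is a list of rows, each a list of 6 numbers: the shift along the tool's x, y, z in cm, then the turn, a rotation vector about the tool's x, y, z in units of 5 degrees (1.0 is 5 degrees). In form: [[x, y, z, rx, ry, rz], ...]. A call has 1 to 20 rows; each row is the pose to reach, as a shift and turn from the pose measured when the call began, along the tool's axes at that moment; what a row does not reach only later rows make up. A row lasts 1/10 s, in which the tool goes at most 50 mm and 8.59 degrees, less where a joint would pass 70% of its speed; a pose out of reach is approached as far as the arm can. A call with a gripper value outside its range is refused whole. "grip" is the closure, from 0 (fully open) to 1 (shut), set as the call begins (left out, the last holds). The fingers move at their own pace and stop on an object; "squeeze" is the grip in N (left out, the last holds). Time passes only in rows, so rows that repeat a pose let the fingers close. It gives the time, the measured TCP pose, the force and the opening at its end, in the units of the state.
- ctrl.get_obs(): the state, without advancing time (a new reading comes with each control period).
- ctrl.get_image(name): name is "side" or "top" or "wrist"; returns a dict with "color" (420x560x3 uint8, blue, green, red), "mtx" (3x3 intrinsics, pixels), "rvec" (rotation vector, rad) and "tvec" (3), from world to camera coordinates, as OpenCV has them. Camera axes: x right, y down, z forward; pixel columns grow to the right and rows downward; lengths in m; the calibration is good to about 2 mm. A picture is of the moment at which its call begins. There is no depth.
- ctrl.finish_job(): hands the job in, once; it reports no verdict.
The state is a dict: "t": time; "q": joint angles; "dq": joint speeds; "effort": joint torques, N m; "tool_pos": TCP position; "tool_rot": TCP orientation; "contact_force": force on the tool from outside, world axes, zero at the start; "wrist_torque": the same for the moment, N m; "opening": finger opening in m.
Only numpy, scipy, OpenCV 4.12 (cv2) and the standard library are available. Lean on these libraries where they do the work, as an engineer would, in place of code of your own. Each camera call takes 0.05 s, during which the arm holds its last target.

### The job

Push the red hold-down clip right off the printing screen's frame, a good quarter turn to its stop, then press the black pad of the yellow lever all the way down so that the lever raises the heavy screen, and finish while still holding the pad down. Touch only the clip and the lever, with the fingertips: do not lift the screen by hand, and leave the tubs and tools where they are.

Things in the scene. Friction and masses are not known exactly. Their poses are not given: they have to be found in the camera images.
- press: fixed blue base of the printing unit; origin on the table under the lever's pivot. x along the pivot axle, y from the pad (-y) through the pivot to the screen (+y). Pivot cheeks 126 mm tall, within x 29, y 17 mm. Closed screen: x -135 to 135, y 60 to 360 (hinge), frame top 124 mm above the table (yellow hinge plates, y over 305: 135 mm)
- lever (a joint): yellow lever pivoted 115 mm above the table: about 0.02 at rest with its long end (the pad) up, 0.60 rad at the bottom stop, pad fully down. Long arm 200 mm, short arm 90 mm; the roller on its short end bears on the underside of the screen's free edge. Falls back if let go
- pad_top (a point): centre of the top of the round black rubber pad (60 mm across) on the lever's long end. At rest 187 mm above the table; moves in an arc of radius 201 mm about the pivot axle and drops 114 mm to 73 mm. Its face slopes 0.3 rad at rest (higher on the -y side), 0.3 rad the other way at the bottom. Pressing takes 4 to 12 N; the bottom stop is hard
- screen (a joint): heavy wood-framed screen (2.4 to 3.9 kg, 270 x 300 mm), hinged at its far end: 0 lying closed, grows as the free edge rises; about 0.19 rad with the lever fully down. Falls shut if the lever is let go. Cannot rise while the clip is over its frame
- screen_edge (a point): middle of the upper edge of the screen's free end; 124 mm above the table when closed
- clip (a joint): red swivel clip that holds the screen down: starts at 0 to 0.35 rad, 0 with its tongue along +y of press, over the frame; grows as it turns clockwise seen from above, towards +x of press, to its stop at 1.60. The tongue is clear of the frame beyond 1.0. Turns with about 1 N at the peg and stays where it is left
- clip_pivot (a point): on the clip's upright pivot axis, 136 mm above the table, at x 85, y 15 of press; the tongue is 20 mm wide and reaches 65 mm from here
- clip_peg (a point): on the axis of the upright steel peg with a black ball on the clip's tongue, 52 mm from the pivot axis; peg 14 mm thick (ball 18 mm), from 136 mm to 185 mm above the table; this point at 156 mm
- tub_red: red lidded ink tub, 72 mm across, 80 mm tall, standing on the table beside the lever; origin at the centre of its underside
- tub_blue: blue lidded ink tub, 72 mm across, 80 mm tall, standing on the table near the lever; origin at the centre of its underside
- squeegee: squeegee lying flat near the lever, wood with a black rubber blade, 240 mm long (along its y), 55 mm wide, 22 mm high; origin on its underside, on the middle of the wooden grip
- spray_can: blue spray can, 64 mm across, 190 mm tall, standing; origin at the centre of its underside
- tape_roll: roll of yellow tape lying flat, 100 mm across, 40 mm high; origin at the centre of its underside
- ink_knife: ink spatula lying flat along its x; origin on its underside

How it is judged:
By the outcome, as a careful person would: the job done as asked, in the order asked, and still so for the second after the job is handed in, while the arm keeps its last pose, push and grip.
It also fails if it takes over 48 s, if anything falls off the work surface, if the arm or the gripper's body presses on something with over 40 N, if the wrist force passes 120 N, or if a joint passes its speed limit or range.

## Working session

There is one attempt and no reset: what is moved stays moved. The work goes in short steps, Python scripts to look and compute and a tool call to move; the robot and the scene stay as the last step left them, time stands still between calls to the robot, and variables do not carry over. Pictures are saved under pics/ and viewed, and the job is handed in when it is done.

Besides the shell and the picture viewer there is one more tool, called after "Emit:" as a command line: name --pt "numbers of a row" for each row, then --argument value for the rest. apply_moves: Moves the arm, as the interface text tells. Its arguments: {"type":"object","properties":{"rows":{"type":"array","items":{"type":"array","items":{"type":"number"}}},"grip":{"type":"number"},"squeeze":{"type":"number"}},"required":["rows"]}

```bash
mkdir -p pics; ls; python3 - <<'E'
from station import ctrl
import cv2
o=ctrl.get_obs()
print({k:o[k] for k in('t','tool_pos','tool_rot','contact_force','opening')})
for n in('side','top','wrist'):
    im=ctrl.get_image(n); cv2.imwrite(f'pics/{n}0.png',im['color']); print(n,im['mtx'],im['rvec'],im['tvec'])
E
```

```text
pics
{'t': 0.0, 'tool_pos': array([ 0.18149194, -0.59742141,  0.23007291]), 'tool_rot': array([-3.10555119e+00, -4.61100272e-01,  9.00555087e-05]), 'contact_force': array([-0.24577258,  0.49720896, -0.50090023]), 'opening': 0.08566014340462438}
side [[479.23598848   0.         283.3384494 ]
 [  0.         479.23598848 206.54359308]
 [  0.           0.           1.        ]] [ 0.66953272 -2.5878908   1.24255188] [0.4525556  0.29916781 1.37638456]
top [[456.74203255   0.         279.67822343]
 [  0.         456.74203255 224.15679532]
 [  0.           0.           1.        ]] [ 2.19698577 -2.16998217  0.09384561] [-0.04687122  0.56338645  1.60159829]
wrist [[370.76190574   0.         278.41114125]
 [  0.         370.76190574 207.10365259]
 [  0.           0.           1.        ]] [-2.32560314  1.72584401  0.25616945] [-0.62326921 -0.03664635  0.37907517]
```

View pics/side0.png

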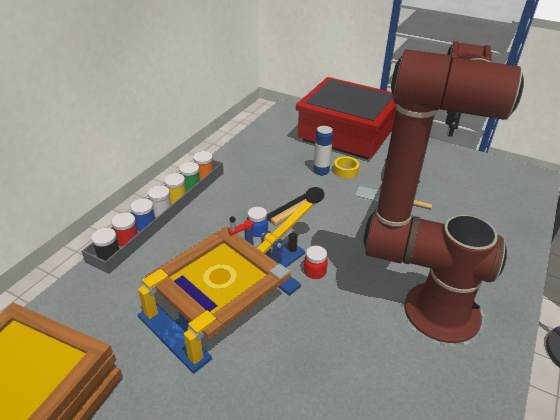

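View pics/top0.png

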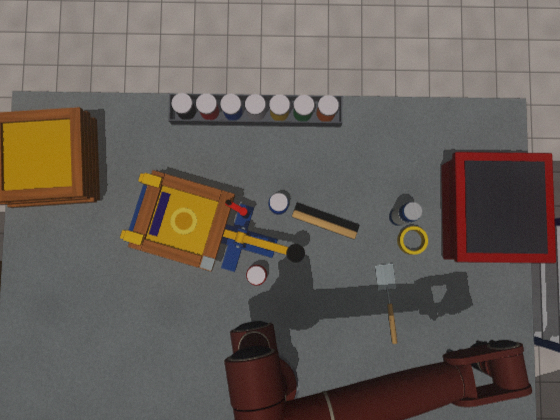

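View pics/wrist0.png

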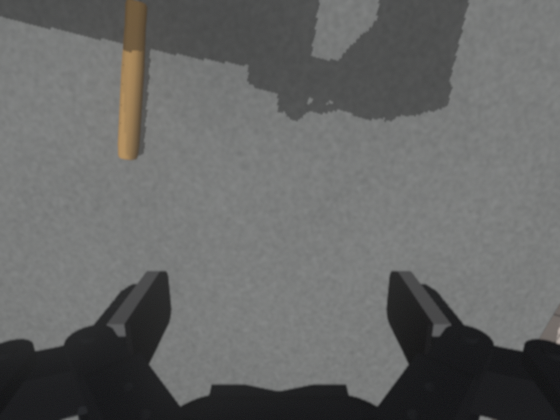

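```bash
cat > h.py <<'E'
import numpy as np, cv2
from station import ctrl
def cam(n):
    im=ctrl.get_image(n); R=cv2.Rodrigues(np.array(im['rvec'],float))[0]
    return im['color'],np.array(im['mtx']),R,np.array(im['tvec']).ravel()
def ray(c,px):
    _,K,R,t=c; d=R.T@np.linalg.solve(K,[px[0],px[1],1.]); return -R.T@t,d
def onz(c,px,z):
    o,d=ray(c,px); return o+d*(z-o[2])/d[2]
def proj(c,P):
    _,K,R,t=c; p=K@(R@np.asarray(P,float)+t); return p[:2]/p[2]
def tri(c1,p1,c2,p2):
    a,d=ray(c1,p1); b,e=ray(c2,p2); d/=np.linalg.norm(d); e/=np.linalg.norm(e)
    s=np.linalg.lstsq(np.c_[d,-e],b-a,rcond=None)[0]
    return (a+d*s[0]+b+e*s[1])/2, np.linalg.norm(a+d*s[0]-b-e*s[1])
E
python3 - <<'E'
from h import *
for n,(x0,y0,w,h) in {'top':(115,160,200,130),'side':(130,180,220,190)}.items():
    c=cam(n)[0][y0:y0+h,x0:x0+w]
    s=4 if n=='top' else 3
    cv2.imwrite(f'pics/{n}crop.png',cv2.resize(c,None,fx=s,fy=s,interpolation=cv2.INTER_CUBIC))
E
```

```text
(no output)
```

View pics/topcrop.png

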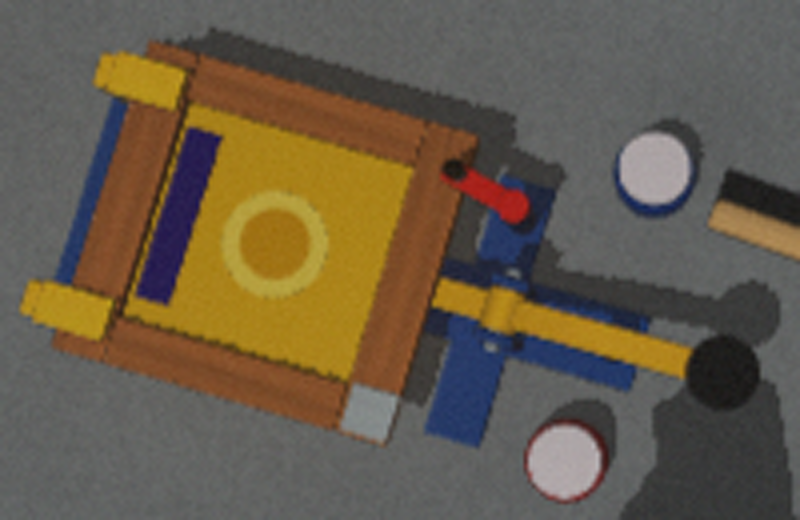

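View pics/sidecrop.png

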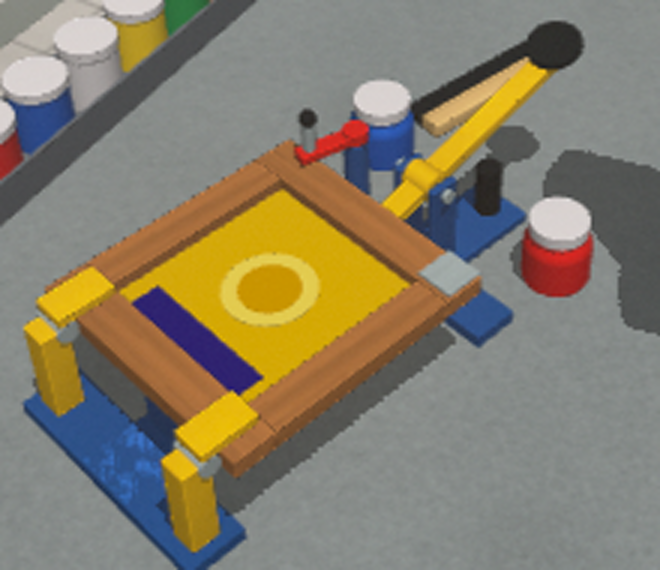

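```bash
python3 - <<'E'
from h import *
T=cam('top');S=cam('side')
t=lambda x,y:(115+(x+.5)/4-.5,160+(y+.5)/4-.5)
s=lambda x,y:(130+(x+.5)/3-.5,180+(y+.5)/3-.5)
def blob(c,m,box):
    x0,y0,x1,y1=box;k=np.zeros(m.shape,np.uint8);k[y0:y1,x0:x1]=m[y0:y1,x0:x1]
    n,l,st,ce=cv2.connectedComponentsWithStats(k); i=1+np.argmax(st[1:,4]); return ce[i],st[i]
bl=lambda c:(c[0].max(2)<42).astype(np.uint8)
pT,_=blob(T,bl(T),(283,240,310,268)); print('padT',pT,_)
pS,_2=blob(S,bl(S),(303,183,328,206)); print('padS',pS,_2)
print('pad onz',onz(T,pT,.187),onz(S,pS,.187),'tri',tri(T,pT,S,pS))
A=onz(T,t(477,135),.124);B=onz(T,t(386,443),.124)
C=onz(T,t(152,42),.124);D=onz(T,t(52,347),.124)
for n,P in zip('ABCD',(A,B,C,D)):print(n,P)
print(np.linalg.norm(A-B),np.linalg.norm(A-C),np.linalg.norm(B-D))
print('piv',onz(T,t(515,207),.142),onz(S,s(354,130),.142))
print('ball',tri(T,t(455,170),S,s(308,118)))
# similarity fit
loc=np.array([[135,60],[-135,60],[135,360],[-135,360],[0,-200]])/1e3
# pad y: tilt at rest 201*cos
loc[4,1]=-np.sqrt(.201**2-.072**2)
W=np.array([A,B,C,D,onz(T,pT,.187)])[:,:2]
a=loc-loc.mean(0);b=W-W.mean(0);U,s_,Vt=np.linalg.svd(a.T@b)
R=(U@np.diag([1,np.sign(np.linalg.det(U@Vt))])@Vt).T
o=W.mean(0)-R@loc.mean(0)
print('R',R,'o',o,'ang',np.arctan2(R[1,0],R[0,0])); print('res',W-(loc@R.T+o))
cp=R@[.085,.015]+o;print('clip_pivot',cp)
bp=tri(T,t(455,170),S,s(308,118))[0][:2]-cp; print('peg rel press',R.T@bp,np.linalg.norm(bp),'clip ang',np.arctan2(*(R.T@bp)))
for n,z,px in(('tubblue',.08,t(656,168)),('tubred',.08,t(566,460))):
    p=onz(T,px,z);print(n,p,R.T@(p[:2]-o))
print('red tub side',onz(S,s(560,222),.08),'blue',onz(S,s(382,101),.08))
E
```

```text
padT [295.39299611 252.88326848] [287 244  18  19 257]
padS [313.75       201.41666667] [309 200  11   3  12]
pad onz [ 0.45976124 -0.09006444  0.187     ] [ 0.44397115 -0.05515803  0.187     ] tri (array([ 0.45985786, -0.09152431,  0.15577892]), np.float64(0.000977612904520884))
A [0.65729314 0.11532065 0.124     ]
B [0.39978578 0.18526609 0.124     ]
C [0.73248961 0.38964408 0.124     ]
D [0.47559644 0.46355932 0.124     ]
0.2668377918213515 0.28444306132384883 0.28843435419116936
piv [0.59516105 0.08105808 0.142     ] [0.5935431 0.0859943 0.142    ]
ball (array([0.62026228, 0.1270962 , 0.17703253]), np.float64(0.0011821747499240547))
R [[ 0.96333731  0.26829317]
 [-0.26829317  0.96333731]] o [0.50998167 0.08706082] ang -0.2716208028277197
res [[ 0.00116334  0.00667917]
 [ 0.00375705  0.00418546]
 [-0.00412814 -0.00799859]
 [-0.00092024 -0.00652251]
 [ 0.00012798  0.00365648]]
clip_pivot [0.59588974 0.07870596]
peg rel press [0.01049621 0.0531551 ] 0.0541815042106525 clip ang 0.19495573427517188
tubblue [ 0.63712106 -0.03501233  0.08      ] [ 0.15522951 -0.08348699]
tubred [0.38624234 0.0383882  0.08      ] [-0.10614418 -0.08008657]
red tub side [0.38110162 0.04309768 0.08      ] blue [ 0.6314586  -0.03026356  0.08      ]
```

```bash
cat >> h.py <<'E'
from scipy.spatial.transform import Rotation as Ro
def fit():
    T=cam('top')
    t=lambda x,y:(115+(x+.5)/4-.5,160+(y+.5)/4-.5)
    W=np.array([onz(T,t(477,135),.124),onz(T,t(386,443),.124),onz(T,(295.39,252.88),.187),onz(T,t(515,207),.142)])[:,:2]
    loc=np.array([[.135,.06],[-.135,.06],[0,-.1877],[.085,.015]])
    a=loc-loc.mean(0);b=W-W.mean(0);U,_,Vt=np.linalg.svd(a.T@b);R=(U@Vt).T;o=W.mean(0)-R@loc.mean(0)
    return R,o,W-(loc@R.T+o)
def delta(P):
    ob=ctrl.get_obs();r=Ro.from_rotvec(ob['tool_rot'])
    return r.inv().apply(np.asarray(P)-ob['tool_pos'])*100
E
python3 - <<'E'
from h import *
R,o,res=fit();print(R,o,np.arctan2(R[1,0],R[0,0]),res)
np.savez('press.npz',R=R,o=o)
S=cam('side')
cp=R@[.085,.015]+o
T=cam('top')
# ball in side view & top view, dark masks
for c,b in((T,(222,196,236,209)),(S,(227,213,239,226))):
    m=(c[0].max(2)<75);k=np.zeros(m.shape,np.uint8);k[b[1]:b[3],b[0]:b[2]]=m[b[1]:b[3],b[0]:b[2]]
    st=cv2.connectedComponentsWithStats(k);print(st[2],st[3])
bT=onz(T,(228.6,202.3),.178);print(bT,onz(T,(228.6,202.3),.176)); 
r=R.T@(bT[:2]-cp);print('peg',r,np.linalg.norm(r),np.arctan2(*r))
f=R@[.055,.068]+o;print('start',f)
ob=ctrl.get_obs();M=Ro.from_rotvec(ob['tool_rot']).as_matrix();print(M)
want=np.c_[np.r_[R[:,0],0],np.r_[-R[:,1],0],[0,0,-1]]
print('turn units',Ro.from_matrix(M.T@want).as_rotvec()/np.radians(5))
print(delta([*f,.25]))
E
```

```text
[[ 0.96266294  0.27070291]
 [-0.27070291  0.96266294]] [0.51111279 0.09133303] -0.2741231329453684 [[-2.13208536e-05  2.77274243e-03]
 [ 2.39030922e-03 -3.71601051e-04]
 [-5.30354644e-04 -6.96002301e-04]
 [-1.83863372e-03 -1.70513908e-03]]
[[     0      0    560    420 235150]
 [   226    196     10      9     49]
 [   230    208      1      1      1]] [[279.51033383 209.50187965]
 [230.91836735 200.51020408]
 [230.         208.        ]]
[[     0      0    560    420 235176]
 [   230    217      5      6     24]] [[279.50483468 209.4989965 ]
 [232.125      219.33333333]]
[0.62010998 0.12653396 0.178     ] [0.6203639  0.12674907 0.176     ]
peg [0.01039856 0.04839249] 0.04949710178959384 0.21166105068914548
start [0.58246705 0.14190545]
[[ 9.56869443e-01  2.90518275e-01  1.51679176e-05]
 [ 2.90518274e-01 -9.56869442e-01  5.41617570e-05]
 [ 3.02486971e-05 -4.74191730e-05 -9.99999998e-01]]
turn units [-6.27244971e-04 -1.82662125e-04  6.51901710e+00]
[ 59.85425023 -59.15560258  -1.86754123]
```

Emit:
apply_moves --pt "3.5 -3.5 -1.9 0 0 0.8" --pt "7 -7 -1.9 0 0 1.6" --pt "10.5 -10.5 -1.9 0 0 2.4" --pt "14 -14 -1.9 0 0 3.2" --pt "17.5 -17.5 -1.9 0 0 4" --pt "21 -21 -1.9 0 0 4.8" --pt "24.5 -24.5 -1.9 0 0 5.6" --pt "28 -28 -1.9 0 0 6.5" --pt "31.5 -31.5 -1.9 0 0 6.5" --pt "35 -35 -1.9 0 0 6.5" --pt "38.5 -38.5 -1.9 0 0 6.5" --pt "42 -42 -1.9 0 0 6.5" --pt "45.5 -45.5 -1.9 0 0 6.5" --pt "49 -49 -1.9 0 0 6.5" --pt "52.5 -52.5 -1.9 0 0 6.5" --pt "56 -55.5 -1.9 0 0 6.5" --pt "58.5 -58 -1.9 0 0 6.5" --pt "59.9 -59.2 -1.9 0 0 6.5" --pt "59.9 -59.2 -1.9 0 0 6.5" --grip 1

```text
t: 2.4
tool_pos: [0.5833, 0.1445, 0.25]
tool_rot: [-3.113, 0.422, 0.001]
contact_force: [-0.2, -0.0, -0.4]
opening: 0.0002
```

```bash
cat > look.py <<'E'
from h import *
import sys
k=sys.argv[1]
d=np.load('press.npz');R,o=d['R'],d['o']
ob=ctrl.get_obs();p=ob['tool_pos'];print('t',ob['t'],'tcp',p,'press',R.T@(p[:2]-o)*1000,'F',ob['contact_force'],'op',ob['opening'])
a=cv2.resize(cam('top')[0][150:300,115:315],None,fx=4,fy=4,interpolation=cv2.INTER_CUBIC);cv2.imwrite(f'pics/t{k}.png',a)
b=cv2.resize(cam('side')[0][150:350,130:360],None,fx=3,fy=3,interpolation=cv2.INTER_CUBIC);cv2.imwrite(f'pics/s{k}.png',b)
cv2.imwrite(f'pics/w{k}.png',cam('wrist')[0])
print(Ro.from_rotvec(ob['tool_rot']).as_matrix().round(3).tolist())
E
python3 look.py 1
```

```text
t 2.4 tcp [0.58329737 0.14451557 0.25000526] press [55.09274742 70.73743545] F [-0.1650951  -0.00277567 -0.3663192 ] op 0.00020747181967816823
[[0.964, -0.266, -0.0], [-0.266, -0.964, 0.0], [-0.0, -0.0, -1.0]]
```

View pics/w1.png

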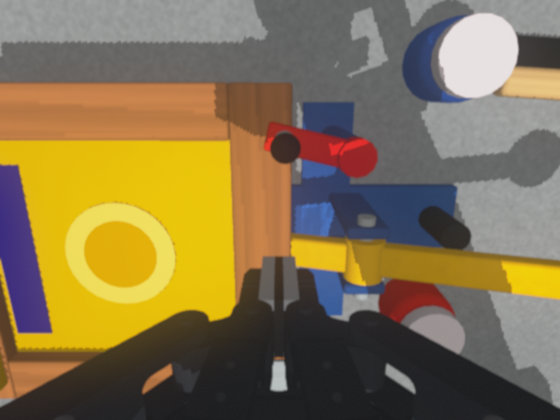

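View pics/s1.png

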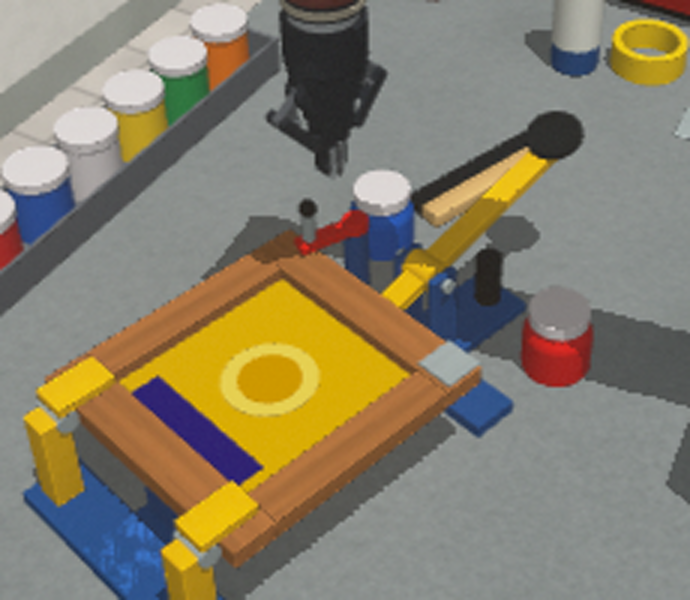

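```bash
python3 - <<'E'
from h import *
d=np.load('press.npz');R,o=d['R'],d['o'];cp=R@[.085,.015]+o
W=cam('wrist')
for n,px,z in(('ball',(286,148),.176),('piv',(359,157),.142),('frame corner +x',(292,84),.124),('tub',(478,55),.08)):
    P=onz(W,px,z);print(n,P,R.T@(P[:2]-o)*1000)
print(cp, proj(W,[*cp,.142]))
E
```

```text
ball [0.623626   0.12652116 0.176     ] [98.78676812 64.33196486]
piv [0.59970031 0.08097177 0.142     ] [88.08474609 14.00650494]
frame corner +x [0.65773492 0.11177024 0.124     ] [135.61527771  59.3651898 ]
tub [ 0.63987559 -0.03615672  0.08      ] [158.46702533 -87.87319048]
[0.59699968 0.08276322] [357.25624299 161.51104886]
```

Emit:
apply_moves --pt "0 0 4 0 0 0" --pt "0 0 8 0 0 0" --pt "0 0 10 0 0 0" --pt "1 0 10 0 0 0" --pt "2 0 10 0 0 0" --pt "2.7 0 10 0 0 0" --pt "3.3 -0.1 10 0 0 0" --pt "3.8 -0.1 10 0 0 0" --pt "4.3 0 10 0 0 0" --pt "4.8 0.1 10 0 0 0" --pt "5.2 0.2 10 0 0 0" --pt "5.6 0.5 10 0 0 0"

```text
t: 3.8
tool_pos: [0.6351, 0.1217, 0.1504]
tool_rot: [3.112, -0.427, -0.001]
contact_force: [-1.1, 0.8, 2.0]
opening: -0.0
```

```bash
python3 look.py 2
```

```text
t 3.8 tcp [0.63512435 0.12172561 0.15040085] press [111.15396682  62.82810475] F [-1.10989327  0.80452137  1.97802046] op -4.253108374583183e-05
[[0.963, -0.27, -0.0], [-0.27, -0.963, -0.0], [-0.0, 0.0, -1.0]]
```

View pics/w2.png

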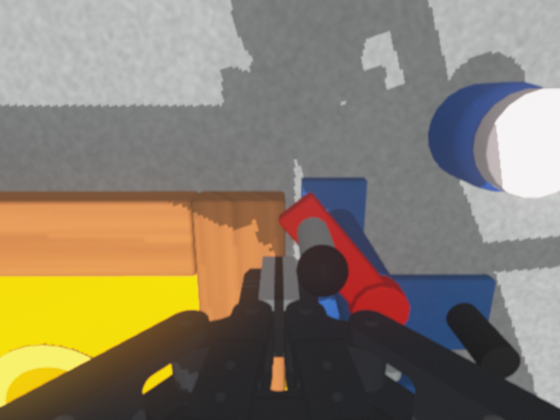

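View pics/s2.png

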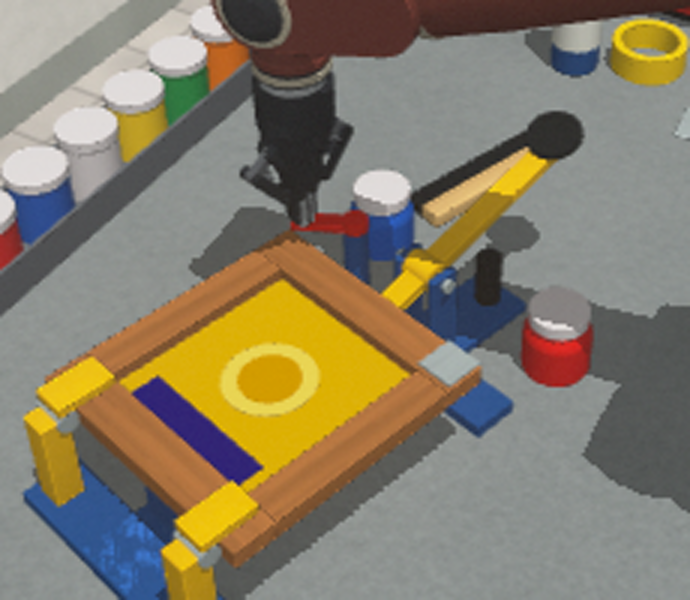

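Emit:
apply_moves --pt "0.4 0.2 0 0 0 0" --pt "0.8 0.5 0 0 0 0" --pt "1.1 0.9 0 0 0 0" --pt "1.4 1.3 0 0 0 0" --pt "1.6 1.7 0 0 0 0" --pt "1.8 2.1 0 0 0 0" --pt "2.0 2.5 0 0 0 0" --pt "2.1 2.8 0 0 0 0" --pt "2.1 3.0 0 0 0 0"

```text
t: 4.85
tool_pos: [0.6481, 0.0886, 0.1508]
tool_rot: [-3.107, 0.428, -0.003]
contact_force: [1.6, 11.4, -0.2]
opening: -0.0001
```

```bash
python3 look.py 3
```

```text
t 4.85 tcp [0.64808695 0.08861576 0.15075593] press [132.59551921  34.46348864] F [ 1.64443318 11.41032659 -0.22271159] op -5.065267378468784e-05
[[0.963, -0.27, 0.003], [-0.27, -0.963, 0.005], [0.001, -0.005, -1.0]]
```

View pics/w3.png

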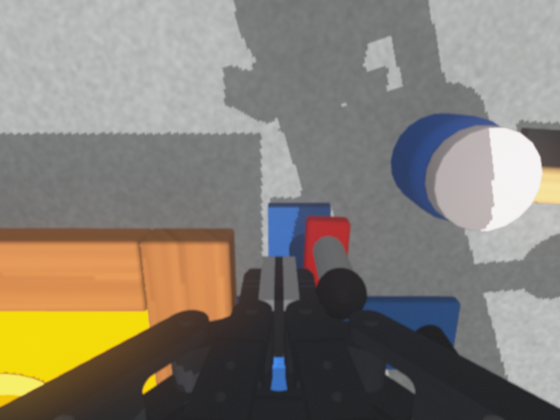

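Emit:
apply_moves --pt "0 -1.0 0 0 0 0" --pt "0 -1.2 -3 0 0 0" --pt "0 -1.2 -7 0 0 0" --pt "-0.5 0 -10 0 0 0" --pt "-2.5 3 -10 0 0 0" --pt "-4.5 6.5 -10 0 0 0" --pt "-6.5 10 -10 0 0 0" --pt "-8.5 13.5 -10 0 0 0" --pt "-10.5 17 -10 0 0 0" --pt "-12.2 20 -10 0 0 0" --pt "-13.2 22 -10 0 0 0" --pt "-13.3 22.6 -10 0 0 0" --pt "-13.3 22.6 -10 0 0 0"

```text
t: 6.3
tool_pos: [0.4591, -0.0939, 0.25]
tool_rot: [-3.108, 0.43, -0.006]
contact_force: [1.0, -0.7, -0.8]
opening: -0.0002
```

```bash
python3 look.py 4
```

```text
t 6.3 tcp [ 0.45905894 -0.09391653  0.24998048] press [ 3.72792872e-02 -1.92424010e+02] F [ 1.03395835 -0.69580641 -0.75543836] op -0.0002118628070903981
[[0.963, -0.271, 0.004], [-0.271, -0.963, 0.003], [0.003, -0.004, -1.0]]
```

View pics/w4.png

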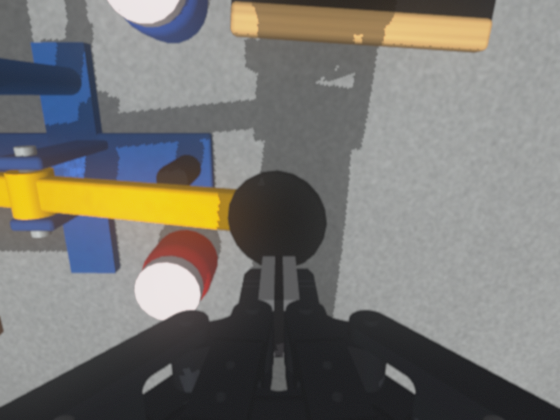

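View pics/s4.png

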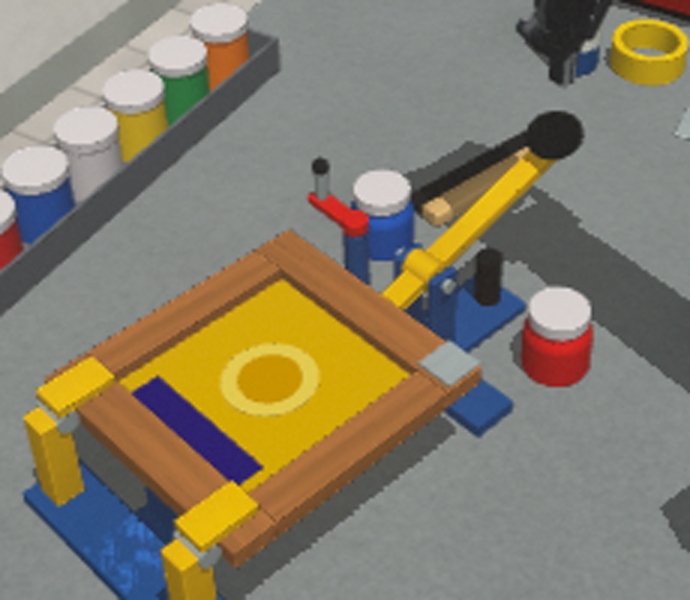

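View pics/t4.png

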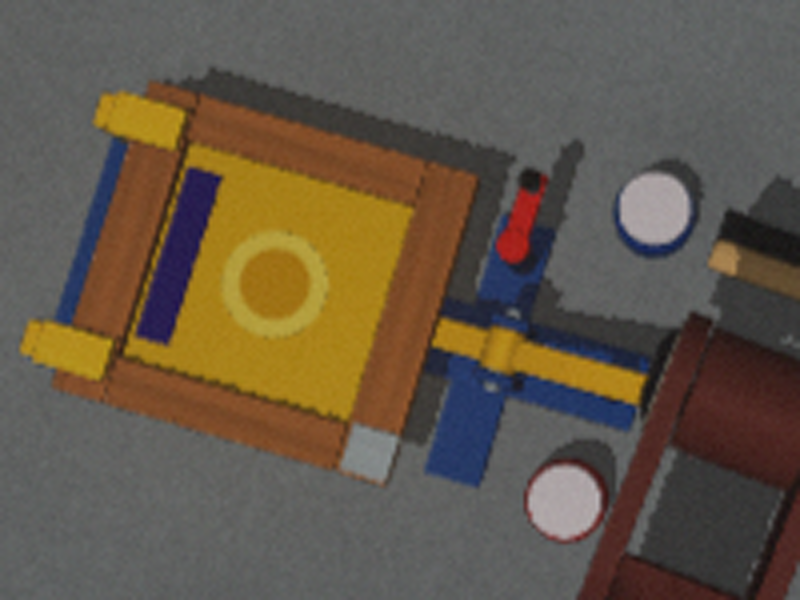

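```bash
python3 - <<'E'
from h import *
d=np.load('press.npz');R,o=d['R'],d['o']
T=cam('top');W=cam('wrist')
t=lambda x,y:(115+(x+.5)/4-.5,150+(y+.5)/4-.5)
b=R.T@(onz(T,t(531,180),.176)[:2]-o);p=R.T@(onz(T,t(512,247),.142)[:2]-o)
print(b,p,np.arctan2(*(b-p)))
print('pad',R.T@(onz(W,(277,219),.187)[:2]-o), R.T@(onz(W,(277,219),.187)[:2]-o))
E
```

```text
[0.13668765 0.01273799] [0.08299156 0.01523318] 1.6172318049300687
pad [ 0.00434037 -0.18927374] [ 0.00434037 -0.18927374]
```

Emit:
apply_moves --pt "0.2 0 2.5 0 0 0" --pt "0.2 0 5 0 0 0" --pt "0.2 0 5.6 0 0 0" --pt "0.2 0 6.2 0 0 0" --pt "0.2 0.1 6.8 0 0 0" --pt "0.2 0.2 7.4 0 0 0" --pt "0.2 0.3 8 0 0 0" --pt "0.2 0.4 8.6 0 0 0" --pt "0.2 0.5 9.2 0 0 0" --pt "0.2 0.6 9.8 0 0 0" --pt "0.2 0.7 10.4 0 0 0" --pt "0.2 0.7 11 0 0 0"

```text
t: 7.75
tool_pos: [0.4615, -0.1015, 0.1429]
tool_rot: [3.112, -0.425, 0.01]
contact_force: [-4.4, -3.7, 8.1]
opening: 0.0001
```

```bash
python3 look.py 5
```

```text
t 7.75 tcp [ 0.4615305  -0.10148525  0.14292714] press [   4.46543218 -199.04107592] F [-4.42384126 -3.70935413  8.09766958] op 0.00011483390758739271
[[0.963, -0.268, 0.007], [-0.268, -0.963, -0.001], [0.007, -0.001, -1.0]]
```

View pics/w5.png

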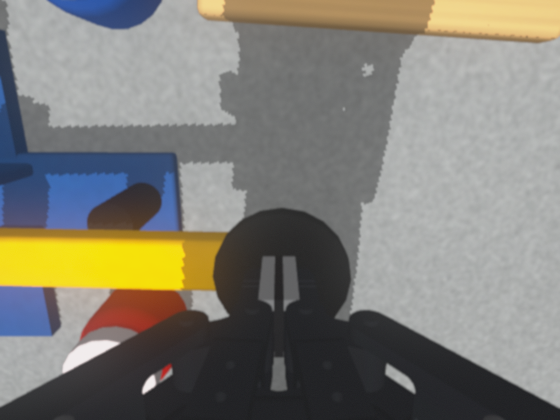

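View pics/s5.png

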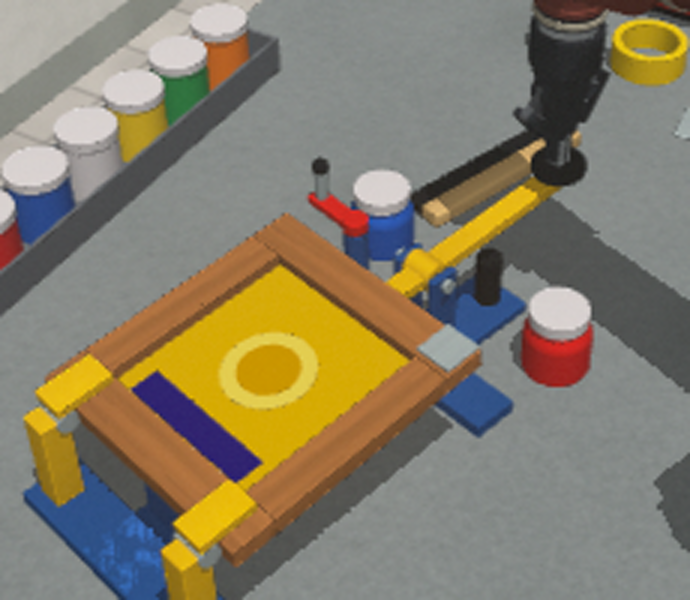

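Emit:
apply_moves --pt "0 0.1 0.6 0 0 0" --pt "0 0.1 1.2 0 0 0" --pt "0 0.2 1.8 0 0 0" --pt "0 0.2 2.4 0 0 0" --pt "0 0.2 3 0 0 0" --pt "0 0.2 3.6 0 0 0" --pt "0 0.2 4.2 0 0 0" --pt "0 0.1 4.8 0 0 0" --pt "0 0.1 5.3 0 0 0" --pt "0 0 5.8 0 0 0" --pt "0 0 6.2 0 0 0" --pt "0 -0.1 6.5 0 0 0"

```text
t: 9.1
tool_pos: [0.4637, -0.1012, 0.0805]
tool_rot: [3.111, -0.424, 0.013]
contact_force: [-4.8, -1.1, 9.3]
opening: -0.0003
```

```bash
python3 look.py 6
```

```text
t 9.1 tcp [ 0.46369949 -0.10118482  0.08045776] press [   6.47211562 -198.16471683] F [-4.81294724 -1.14903836  9.33266532] op -0.0003058952982265711
[[0.964, -0.267, 0.008], [-0.267, -0.964, -0.003], [0.009, 0.0, -1.0]]
```

View pics/s6.png

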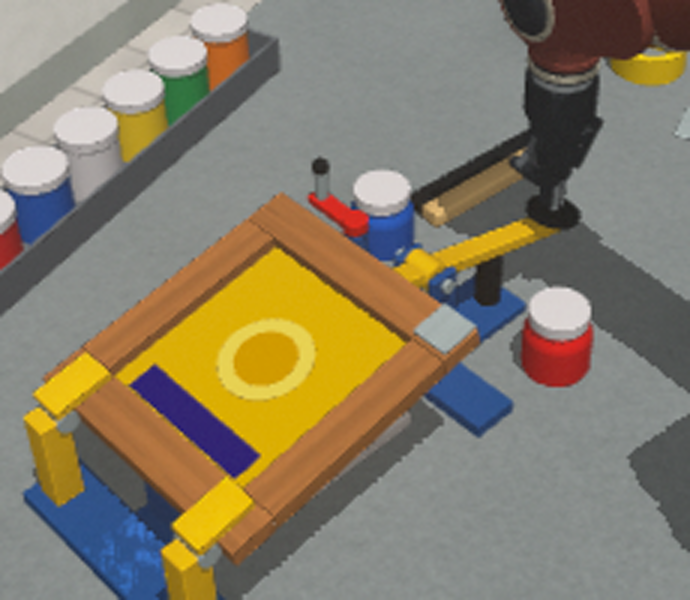

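View pics/w6.png

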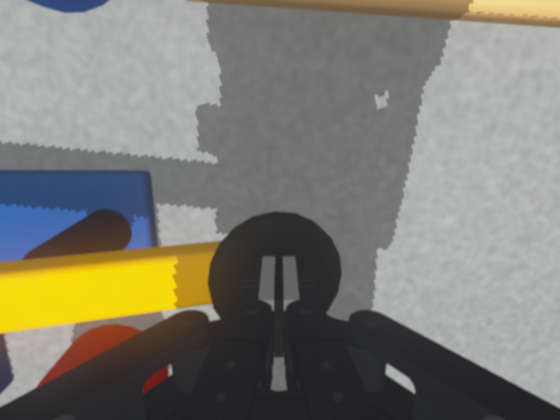

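Emit:
apply_moves --pt "0 0 0.2 0 0 0" --pt "0 0 0.4 0 0 0" --pt "0 0 0.6 0 0 0" --pt "0 0 0.8 0 0 0" --pt "0 0 0.8 0 0 0"

```text
t: 9.75
tool_pos: [0.4653, -0.101, 0.0749]
tool_rot: [3.112, -0.423, 0.016]
contact_force: [-3.5, 3.4, 8.6]
opening: -0.0001
```

Emit:
apply_moves --pt "0 0 0.3 0 0 0" --pt "0 0 0.5 0 0 0" --pt "0 0 0.7 0 0 0" --pt "0 0 0.7 0 0 0"

```text
t: 10.15
tool_pos: [0.4665, -0.1013, 0.0738]
tool_rot: [3.112, -0.421, 0.014]
contact_force: [-16.6, 4.6, 30.3]
opening: -0.0004
```

Emit:
apply_moves --pt "-0.1 0 0.5 0 0 0" --pt "-0.2 0 0.4 0 0 0" --pt "-0.2 0 0.4 0 0 0" --pt "-0.2 0 0.4 0 0 0"

```text
t: 10.55
tool_pos: [0.4663, -0.1013, 0.0742]
tool_rot: [3.111, -0.419, 0.016]
contact_force: [-7.7, 1.8, 17.4]
opening: 0.0001
```

```bash
python3 look.py 7; python3 - <<'E'
from h import *
d=np.load('press.npz');R,o=d['R'],d['o']
print(ctrl.get_obs()['contact_force'])
S=cam('side')
for th in(0,.17,.19):  # screen edge corner +x predicted pixel in s7 crop; hinge y .36,z~.118
    for x in(.135,-.135):
        y=.36-.3*np.cos(th)-.0*0; z=.124+.3*np.sin(th)
        print(th,x,(proj(S,[*(R@[x,y]+o),z])-[130,150])*3)
E
```

```text
t 10.55 tcp [ 0.46626383 -0.10130531  0.07419096] press [   8.97332985 -197.58653483] F [-7.67121414  1.8258018  17.38393313] op 7.299071782224799e-05
[[0.964, -0.265, 0.01], [-0.265, -0.964, -0.004], [0.01, 0.001, -1.0]]
[-8.97404774  3.43048361 18.16779712]
0 0.135 [285.98743609 226.81131499]
0 -0.135 [479.02736514 366.08292324]
0.17 0.135 [279.79191112 190.25623376]
0.17 -0.135 [477.32763328 329.16666738]
0.19 0.135 [278.60717484 186.14845245]
0.19 -0.135 [476.67950259 325.06708477]
```

View pics/s7.png

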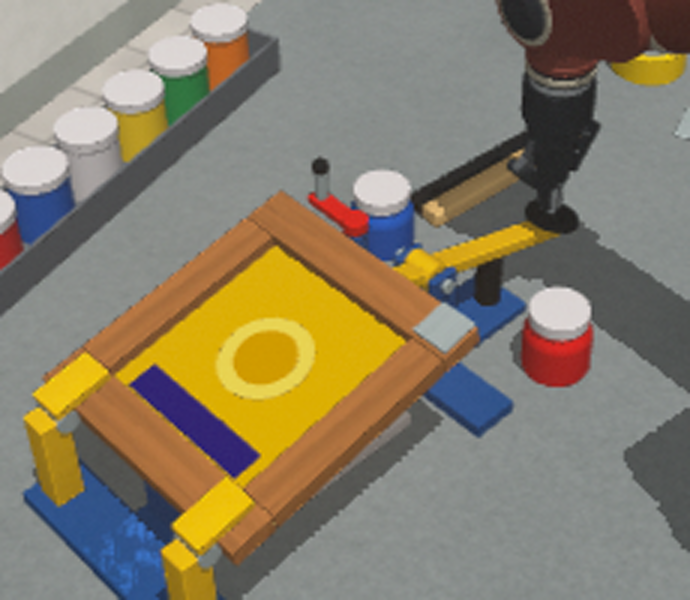

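View pics/w7.png

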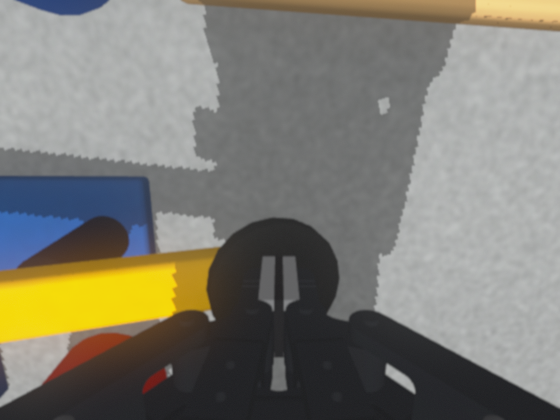

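Emit:
apply_moves --pt "-0.2 0 0.5 0 0 0" --pt "-0.2 0 0.5 0 0 0" --pt "-0.2 0 0.5 0 0 0" --pt "-0.2 0 0.5 0 0 0" --pt "-0.2 0 0.5 0 0 0" --pt "-0.2 0 0.5 0 0 0" --pt "-0.2 0 0.5 0 0 0" --pt "-0.2 0 0.5 0 0 0"

```text
t: 11.55
tool_pos: [0.4663, -0.1013, 0.0741]
tool_rot: [3.11, -0.418, 0.018]
contact_force: [-9.3, 2.0, 20.9]
opening: -0.0002
```

```bash
python3 look.py 8
```

```text
t 11.55 tcp [ 0.46633548 -0.10130764  0.07413579] press [   9.04293524 -197.56937652] F [-9.30719716  1.95763691 20.94874136] op -0.00015599146179574264
[[0.964, -0.264, 0.011], [-0.264, -0.965, -0.005], [0.012, 0.002, -1.0]]
```

View pics/s8.png

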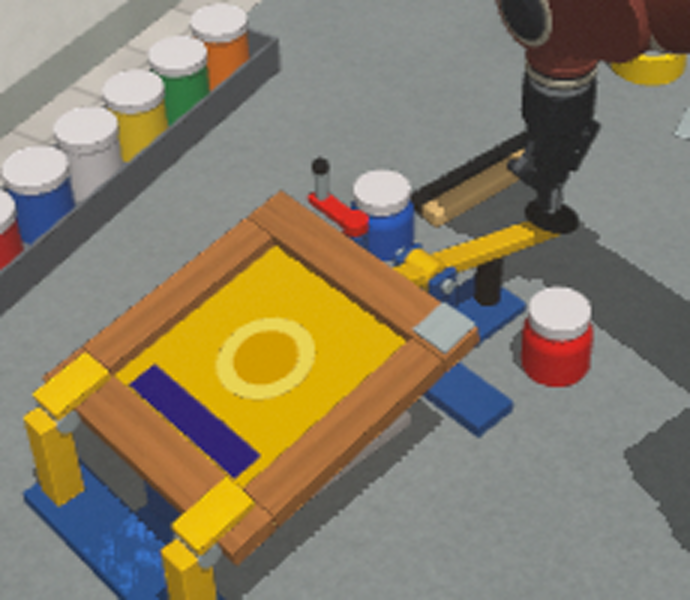

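The pose and the push of about 21 N are both steady. The picture shows the screen corner at (281,191), still raised, with the lever resting on its stop post and the clip swung clear.

```bash
python3 -c "
from station import ctrl
print(ctrl.finish_job())"
```

```text
the job is handed in; nothing more can be done
None
```

I turned the red clip off the frame to its stop, then pressed the lever's pad fully down. I handed the job in at about 11.6 s with the shut fingertips still holding the pad.

- **Clip:** the camera measurement after the push gave 1.62 rad against a stop of 1.60. The force rose to about 11 N at the end of the push, so it reached the stop.
- **Lever:** the push needed about 8–9 N on the way down, then jumped to 30 N at a tip height of 74 mm, which I took as the bottom stop. I eased off and held at about 21 N downward, steady over the last second.
- **Screen:** its corner rose about 40 px in the side picture; 0.19 rad should give about 41 px.
- **Tubs and tools:** nothing in the pictures I viewed looked moved or touched. I did not re-measure them, and the last check was the side view only.

Three things were slightly off:
- **Frame length:** it measured 284–288 mm against the 300 mm given, so I left the hinge-end corners out when locating the press.
- **Position on the pad:** the fingertips ended about 9 mm sideways of the lever's centre line, well within the 60 mm pad.
- **Side force:** about 9 N of side force remained on the fingertips, and it caused no slipping.

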